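# Make up two welcome trays in the kitchenette

### The arm

A 6-joint arm with a two-finger parallel gripper is mounted at the origin on the work surface. World frame = base frame: x ahead of the robot, y to its left, z up, the work surface at z = 0. Lengths are in m, angles in degrees, forces in N, time in s.
With the tool pointing down it reaches from about 0.35 to 0.975 m from the base axis. Payload 7.1 kg.
Tool frame: the origin (TCP) lies between the finger pads; the fingertips stand 25 mm ahead of it and the grasp point (between the pads) lies 6 mm ahead of it; y points along the fingers, z is the direction in which the jaws open and shut, and the axes are right-handed (so a half turn about y gives the same grasp; the last joint's range is limited). The gripper opens to 88 mm and grips with 3 to 60 N. Pads are 20 mm wide; open, the fingers measure 115 mm over their backs; the gripper's body (75 mm by 178 mm) begins 61 mm behind the grasp point.
Start: joints at [62.796, 24.242, 93.386, -0, 62.372, -1.089], TCP at [0.275, 0.561, 0.248] pointing down, gripper open.
Joint ranges: [-172.04, 172.04], [-51.8, 120.97], [4.93, 147.93], [-75.15, 255.16], [6.16, 154.13], [-145.62, 145.62]. Speed limits (degrees/s): [136.94, 136.94, 172.46, 180, 180, 180].

### API

Orientations are given as a 3x3 rotation matrix whose columns are the frame's x, y, z axes.
In Python, from plant import sensors, cams, env, finder gives the robot as it stands. The module is installed in compiled form; this text tells all that it offers.
- The arm moves only by the shell command python3 -m pendant 'ROWS' [FORCE]. ROWS is JSON, a list of rows, each an object of numbers: "fingers": the opening, from 0 (shut) to 1 (fully open); "tx", "ty", "tz": the shift along the tool's x, y, z in mm; "twist": the turn about the tool's y in rad. A call has 1 to 8 rows; each row shifts and turns the pose as measured when the row begins, along the tool's axes as they then stand; what a row does not reach is not made up. A row lasts 1/8 s, in which the tool goes at most 62.5 mm and 10.7 degrees, less where a joint would pass 70% of its speed; a pose out of reach is approached as far as the arm can. A call is refused whole if a number of a shift passes 62.5 or a number of a turn 0.188, either way. A call with a gripper value outside its range is refused whole. The fingers move at their own pace and stop on an object; FORCE is the grip in N (left out, the last holds). Time passes only in rows, so rows that do not move let the fingers close. It gives the time, the measured TCP pose, the force and the opening at its end, in the units of the state.
- sensors.read_state(): the state, without advancing time (a new reading comes with each control period).
- cams.capture(name): name is "side" or "top" or "wrist"; returns (picture, depth): 400x640x3 uint8, red, green, blue; 400x640 float32, m along the optical axis (not along the pixel's ray), 0 where there is no reading.
- cams.get_calibration(name): a dict with "fov_y" (degrees; the focal length in pixels is half the picture's height over the tangent of half this angle, whatever the lens; pixels are square), "cx", "cy" (the principal point, pixels), "k1" (the pictures are not rectified: a ray, as slopes to the right and down, at radius r is drawn at 1 + k1 r^2 times it, then the intrinsics apply), "T" (4x4, takes a point from camera to world coordinates); the wrist camera has in their place "T_tool_cam" (4x4, takes a point from camera to tool coordinates, whose origin is the TCP and whose axes are the tool frame's). Camera axes: x right, y up, looking along -z (the intrinsics and any distortion apply to the point x, -y, -z); pixel columns grow to the right and rows downward; lengths in m; the calibration is good to about 2 mm. A picture is of the moment at which its call begins: read the wrist's pose just before it. get_calibration takes no time and is no camera call.
- env.hand_in(): hands the job in, once; it reports no verdict.
Trained networks look in the newest picture that a camera, given by its name, has taken for a name from the list of things; names that differ only in an ending like _2 or _b are one class to them, and where a whole thing is asked for, a point or a joint stands for the part that bears it (a point fixed in the world has none). Each returns a list of dicts, best first, with "score" (0 to 1); they miss things now and then, are a little off and sometimes report something else, mostly with a low value. They report only what shows in the picture. A call takes as long as a camera call.
- finder.look_for(camera, name): "pixel" ([row, column] in pixels, amid what is visible of it).
- finder.trace(camera, name): "region" (400x640 bool, what is visible of it) and "pixel" ([row, column] in pixels, amid what is visible of it).
- finder.place_of(camera, name): "pixel" ([row, column] in pixels: a listed point, or the origin of a listed thing).
The state is a dict: "time": time; "joint_pos": joint angles; "joint_vel": joint speeds; "effort": joint torques, N m; "position": TCP position; "tcp_rot": TCP orientation; "wrist_force": force on the tool from outside, world axes, zero at the start; "moment": the same for the moment, N m; "finger_gap": finger opening in m.
Only numpy, scipy, OpenCV 4.12 (cv2) and the standard library are available. Lean on these libraries where they do the work, as an engineer would, in place of code of your own. Each camera call takes 0.05 s, during which the arm holds its last target.

### The job

Make up the two welcome trays for the guests from the stock on the draining board: on the green tray the blue cup on the cork spot, the red tea tin on the white spot and the amber honey jar on the black spot; on the pink tray the white cup on the cork spot and the cream sugar jar on the black spot. Set each one down upright in the middle of its spot, without dropping it, and let it go. Leave the yellow cup, the bowl and the pepper mill standing where they are.

Things in the scene. Friction and masses are not known exactly. Their poses are not given: they have to be found in the camera images.
- tray_green: The green tray. Fixed, 180 mm along its x, 200 along its y; floor 8 mm above the worktop, rim 6 mm wide, 14 high. Origin: centre of its underside; turned up to 26 degrees either way, z up. Flat round spots, 78 mm in diameter, level with its floor, centred in the tray's frame (x, y, mm) at: cork-brown spot (-43, +48), white spot (-43, -48), black spot (+43, 0).
- tray_pink: The pink tray. Fixed, 180 mm along its x, 200 along its y; floor 8 mm above the worktop, rim 6 mm wide, 14 high. Origin: centre of its underside; turned up to 26 degrees either way, z up. Flat round spots, 78 mm in diameter, level with its floor, centred in the tray's frame (x, y, mm) at: cork-brown spot (0, +48), black spot (0, -48).
- cup_blue: Blue handleless cup, open at the top, 54 mm in diameter (straight wall from 6 mm up), 60 mm high, wall 3.5 mm, about 0.11 kg. Origin: centre of its underside, z up its axis. 
- cup_white: White handleless cup, open at the top, 54 mm in diameter (straight wall from 6 mm up), 60 mm high, wall 3.5 mm, about 0.11 kg. Origin: centre of its underside, z up its axis. 
- cup_yellow: Yellow handleless cup, open at the top, 54 mm in diameter (straight wall from 6 mm up), 60 mm high, wall 3.5 mm, about 0.11 kg. Origin: centre of its underside, z up its axis. It stands among the stock and belongs to neither tray: leave it there.
- honey_jar: Honey jar: amber glass with a black lid, about 0.18 kg. Origin: centre of its underside, z up its axis. Body 52 mm in diameter up to 50 mm, then a lid 47 mm in diameter between heights 56 and 72 mm (top). 
- sugar_jar: Sugar jar: cream white with a copper lid, about 0.18 kg. Origin: centre of its underside, z up its axis. Body 52 mm in diameter up to 50 mm, then a lid 47 mm in diameter between heights 56 and 72 mm (top). 
- tea_tin: Tea tin: red round tin with a brass lid, about 0.13 kg. Origin: centre of its underside, z up its axis. Body 54 mm in diameter up to 62 mm, lid 56 mm in diameter up to 76 mm, a 14 mm wide knob on top up to 82 mm.
- bowl: Bystander: sea-green bowl, 112 mm wide at the rim, 42 mm high, beyond the stock. Origin: centre of its underside.
- pepper_mill: Bystander: dark wooden pepper mill with a steel button, 48 mm in diameter, 92 mm high, beyond the stock. Origin: centre of its underside.

How it is judged:
By the outcome, as a careful person would: the job done as asked, in the order asked, and still so for the second after the job is handed in, with the robot touching nothing.
It also fails if it takes over 128 s, if anything falls off the work surface, if the arm or the gripper's body presses on something with over 40 N, if the wrist force passes 120 N, or if a joint passes its speed limit or range.

## Working session

There is one attempt and no reset: what is moved stays moved. The work goes in short steps, Python scripts to look and compute and a shell command to move; the robot and the scene stay as the last step left them, time stands still between calls to the robot, and variables do not carry over. Pictures are saved under pics/ and viewed, and the job is handed in when it is done.

```bash
mkdir -p pics; ls
python3 - <<'E'
from plant import sensors,cams
import cv2,json
s=sensors.read_state()
for k,v in s.items(): print(k,v)
for n in ["side","top","wrist"]:
    p,d=cams.capture(n); cv2.imwrite(f"pics/{n}0.png",p[:,:,::-1]); print(n,cams.get_calibration(n))
E
```

```text
pics
time 0.0
joint_pos [ 6.27967998e+01  2.42837816e+01  9.34319077e+01 -1.46878561e-03
  6.23710991e+01 -1.08913218e+00]
joint_vel [ 0.02885418 -0.03374806  0.03437089 -0.06638405  0.05123566  0.08649819]
effort [-4.01046127e-03 -5.44615495e+01 -2.73669881e+01  6.41735131e-02
  2.26350379e-02 -1.03307100e-04]
position [0.27485073 0.56074506 0.24690548]
tcp_rot [[ 8.97924767e-01 -6.72261274e-04  4.40148454e-01]
 [-4.40148967e-01 -1.35758118e-03  8.97923741e-01]
 [-6.10210163e-06 -9.99998853e-01 -1.51490087e-03]]
wrist_force [-0.22534048  0.8618957   0.2321192 ]
moment [0.00933673 0.01065839 0.04326412]
finger_gap 0.08816248793610569
side {'fov_y': 55.65504167864883, 'cx': 318.4929734371464, 'cy': 198.54112445331674, 'k1': -0.07549274299415416, 'T': array([[ 0.7586164 ,  0.46629212, -0.45505255,  0.1976512 ],
       [-0.65130351,  0.52401314, -0.54882964, -0.48808118],
       [-0.01746142,  0.71272849,  0.70122265,  0.68942936],
       [ 0.        ,  0.        ,  0.        ,  1.        ]])}
top {'fov_y': 55.52925389807188, 'cx': 318.73137265602145, 'cy': 196.00833014953912, 'k1': -0.047663271758798656, 'T': array([[-0.01176188,  0.99897049, -0.04381353,  0.55183203],
       [-0.99955326, -0.01295014, -0.02693643, -0.0138313 ],
       [-0.02747609,  0.04347713,  0.99867653,  0.84082571],
       [ 0.        ,  0.        ,  0.        ,  1.        ]])}
wrist {'fov_y': 71.88722395996037, 'cx': 317.68754661585973, 'cy': 199.43933292819045, 'k1': -0.02292429425547951, 'T_tool_cam': array([[ 1.08176400e-04, -9.70411396e-01, -2.41457472e-01,
        -6.53081616e-02],
       [-3.52785716e-04,  2.41457421e-01, -9.70411351e-01,
        -1.37685719e-01],
       [ 9.99999932e-01,  1.90158353e-04, -3.16227284e-04,
         6.73996460e-04],
       [ 0.00000000e+00,  0.00000000e+00,  0.00000000e+00,
         1.00000000e+00]])}
```

View pics/top0.png

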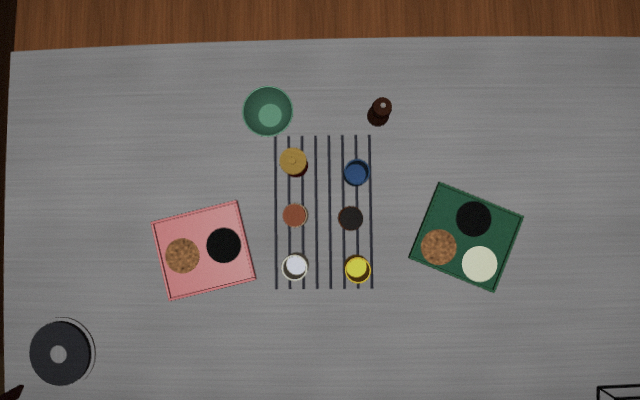

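View pics/side0.png

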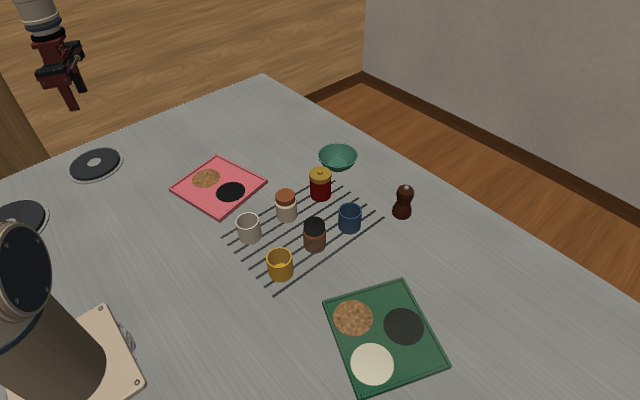

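View pics/wrist0.png

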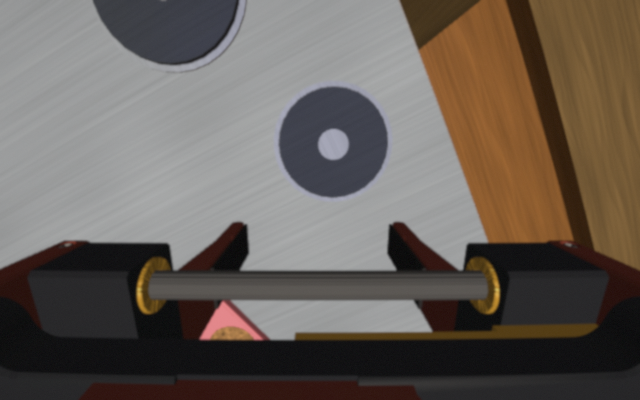

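The top view shows the tin at (col,row) (293,161), sugar (295,215), white cup (295,267), blue (356,172), honey (350,218) and yellow (357,269). The pink tray is at (204,250) and the green at (466,237). The side view agrees. Next I measure them.

```bash
cat > h.py <<'E'
import numpy as np,cv2
from plant import sensors,cams,finder
def K(c):
    f=200/np.tan(np.radians(c['fov_y'])/2); return f
def cloud(c,depth,mask,T):
    f=K(c); r,q=np.nonzero(mask&(depth>0)); z=depth[r,q]
    m=np.array([[f,0,c['cx']],[0,f,c['cy']],[0,0,1.]])
    p=cv2.undistortPoints(np.stack([q,r],1).astype(float).reshape(-1,1,2),m,np.array([c['k1'],0,0,0,0.]) if False else invk(c)).reshape(-1,2)
    P=np.stack([p[:,0]*z,-p[:,1]*z,-z,np.ones_like(z)])
    return (T@P)[:3].T
def invk(c): return np.array([c['k1'],0,0,0,0.])
def circ(P):
    A=np.c_[2*P,np.ones(len(P))]; s=np.linalg.lstsq(A,(P**2).sum(1),rcond=None)[0]
    return s[:2],np.sqrt(s[2]+s[:2]@s[:2])
def wristT(s,c):
    T=np.eye(4);T[:3,:3]=s['tcp_rot'];T[:3,3]=s['position'];return T@c['T_tool_cam']
E
python3 - <<'E'
from h import *
names="cup_blue cup_white cup_yellow honey_jar sugar_jar tea_tin bowl pepper_mill tray_green tray_pink".split()
for cam in ["top","side"]:
    p,d=cams.capture(cam);c=cams.get_calibration(cam);np.savez(f"{cam}.npz",p=p,d=d)
    for n in names:
        L=finder.trace(cam,n)
        for t in L[:2]:
            P=cloud(c,d,t['region'],c['T'])
            if len(P)<20: continue
            zt=np.percentile(P[:,2],97)
            Q=P[P[:,2]>zt-.006]
            lo,hi=np.percentile(Q[:,:2],[1,99],axis=0)
            h=cv2.minEnclosingCircle((Q[:,:2]*1000).astype(np.float32))
            print(cam,n,round(t['score'],2),np.round(t['pixel']),len(P),'ztop',zt.round(4),'zmin',np.percentile(P[:,2],2).round(4),'mid',((lo+hi)/2).round(4),'sz',(hi-lo).round(3),'mec',np.round(h[0],1),round(h[1],1))
print(sensors.read_state()['time'])
E
```

```text
top cup_blue 0.84 [172. 359.] 571 ztop 0.0613 zmin 0.0032 mid [ 0.6353 -0.0712] sz [0.051 0.052] mec [635.2 -71.2] 26.8
top cup_white 0.67 [266. 293.] 566 ztop 0.0614 zmin 0.0039 mid [0.4421 0.0606] sz [0.051 0.052] mec [441.6  59.9] 26.8
top cup_yellow 0.77 [268. 357.] 555 ztop 0.0615 zmin 0.0036 mid [ 0.436  -0.0699] sz [0.049 0.051] mec [435.9 -69.6] 26.0
top honey_jar 0.56 [218. 352.] 489 ztop 0.0746 zmin -0.0005 mid [ 0.5402 -0.0577] sz [0.04  0.044] mec [539.9 -57.5] 23.3
top sugar_jar 0.95 [220. 296.] 469 ztop 0.0745 zmin 0.0229 mid [0.5478 0.0586] sz [0.041 0.043] mec [547.8  58.5] 23.0
top tea_tin 0.58 [160. 294.] 620 ztop 0.0819 zmin 0.0124 mid [0.6571 0.0592] sz [0.049 0.051] mec [657.   59.6] 27.2
top tea_tin 0.44 [238. 468.] 7731 ztop 0.0147 zmin 0.005 mid [ 0.4956 -0.3108] sz [0.218 0.23 ] mec [ 496.4 -310. ] 132.1
top bowl 0.83 [108. 266.] 2043 ztop 0.0429 zmin 0.003 mid [0.7698 0.1155] sz [0.107 0.106] mec [770.6 116.9] 55.7
top tray_green 0.95 [239. 466.] 7718 ztop 0.0147 zmin 0.005 mid [ 0.4955 -0.3107] sz [0.218 0.23 ] mec [ 496.4 -310. ] 132.1
top tray_pink 0.73 [
[... 981 characters left out ...]
587 ztop 0.0856 zmin 0.0 mid [ 0.7658 -0.1266] sz [0.032 0.032] mec [ 765.8 -126.3] 17.8
side tea_tin 0.86 [183. 319.] 656 ztop 0.0793 zmin 0.0049 mid [0.6573 0.0581] sz [0.052 0.051] mec [656.9  59.5] 28.3
side bowl 0.94 [155. 336.] 895 ztop 0.0426 zmin 0.004 mid [0.7541 0.1156] sz [0.141 0.11 ] mec [752.6  98.8] 81.6
side pepper_mill 0.95 [206. 404.] 599 ztop 0.0855 zmin -0.001 mid [ 0.7657 -0.1263] sz [0.032 0.033] mec [ 765.9 -125.4] 18.4
side tray_green 0.77 [338. 383.] 9828 ztop 0.0139 zmin 0.0034 mid [ 0.4924 -0.3121] sz [0.219 0.231] mec [ 494.2 -310.8] 133.2
side tray_pink 0.65 [183. 214.] 3660 ztop 0.0144 zmin 0.0012 mid [0.4709 0.265 ] sz [0.204 0.221] mec [471.3 266.3] 133.4
1.25
```

Run:
```python
from h import *
sp={'tray_green':{'cork':(-43,48),'white':(-43,-48),'black':(43,0)},'tray_pink':{'cork':(0,48),'black':(0,-48)}}
for cam in ["top","side"]:
    p,d=cams.capture(cam);c=cams.get_calibration(cam)
    hsv=cv2.cvtColor(p,cv2.COLOR_RGB2HSV)
    for n in sp:
        t=finder.trace(cam,n)[0]
        P=cloud(c,d,t['region'],c['T']); ok=P[:,2]>.003; P=P[ok]
        r=cv2.minAreaRect((P[:,:2]*1000).astype(np.float32))
        box=cv2.boxPoints(r); ctr=np.array(r[0])
        print(cam,n,'score',t['score'],'rect',np.round(r[0],1),np.round(r[1],1),round(r[2],1))
        # y axis = long side
        es=[box[1]-box[0],box[2]-box[1]]; ly=max(es,key=np.linalg.norm); ly=ly/np.linalg.norm(ly)
        if ly[1]<0: ly=-ly
        lx=np.array([ly[1],-ly[0]]); print(' yaw',np.degrees(np.arctan2(lx[1],lx[0])).round(2))
        f=K(c)
        reg=t['region'].astype(np.uint8)
        m=cv2.morphologyEx(reg,cv2.MORPH_CLOSE,np.ones((9,9)))>0
        for k,(a,b) in sp[n].items():
            w=ctr+a*lx+b*ly
            # colour blob near predicted
            H,S,V=[hsv[...,i].astype(int) for i in range(3)]
            if k=='black': mm=(V<45)
            elif k=='white': mm=(S<60)&(V>130)
            else: mm=(H>5)&(H<20)&(S>70)&(V>60) if n=='tray_green' else (H>5)&(H<20)&(V<205)&(S>90)
            mm=cv2.morphologyEx((mm&m).astype(np.uint8),cv2.MORPH_OPEN,np.ones((3,3)))
            nl,lab,st,_=cv2.connectedComponentsWithStats(mm); i=1+np.argmax(st[1:,4])
            mm=cv2.morphologyEx((lab==i).astype(np.uint8),cv2.MORPH_CLOSE,np.ones((7,7)))>0
            Q=cloud(c,d,mm,c['T'])
            lo,hi=Q[:,:2].min(0),Q[:,:2].max(0)
            print('  ',k,'pred',w.round(1),'blob mean',(Q[:,:2].mean(0)*1000).round(1),'z',Q[:,2].mean().round(4),'size',((hi-lo)*1000).round(0))
```

```text
top tray_green score 0.64 rect [ 497.5 -312.1] [201.4 184.8] 66.7
 yaw -23.3
   cork pred [ 477. -251.] blob mean [ 474.6 -249.8] z 0.0088 size [74. 75.]
   white pred [ 439.  -339.2] blob mean [ 437.  -338.2] z 0.0088 size [77. 76.]
   black pred [ 537.  -329.1] blob mean [ 534.9 -327.6] z 0.0088 size [76. 76.]
top tray_pink score 0.68 rect [472.  268.6] [183.  205.1] 13.0
 yaw 13.02
   cork pred [461.2 315.4] blob mean [460.8 313.7] z 0.0089 size [78. 79.]
   black pred [482.8 221.8] blob mean [483.1 220.6] z 0.0089 size [71. 72.]
side tray_green score 0.72 rect [439.3  58.9] [53.9 52.8] 44.8
 yaw -45.21Traceback (most recent call last):
  File "<stdin>", line 27, in <module>
    return _wrapfunc(a, 'argmax', axis=axis, out=out, **kwds)
    return bound(*args, **kwds)
ValueError: attempt to get argmax of an empty sequence
```

Objects stand on the worktop (base about 1 mm). The spot blobs fit the tray geometry: 96 mm and 95.7 mm between spots where 96 mm is given, and the black one agrees. I square the tool to world axes so that tx=+x, tz=+y and ty=−z, and head to the blue cup (635,−71).

```bash
python3 -m pendant '[{"twist":-0.152,"tz":-50},{"twist":-0.152,"tz":-50},{"twist":-0.152,"tz":-50},{"tx":30,"tz":-50},{"tx":30,"tz":-50},{"tx":30,"tz":-50},{"tx":30,"tz":-50},{"tx":30,"tz":-50}]' 20
```

```text
validation failed for argument at $[0]...
```

```bash
python3 -m pendant '[{"fingers":1,"tx":0,"ty":0,"tz":-50,"twist":-0.152},{"fingers":1,"tx":0,"ty":0,"tz":-50,"twist":-0.152},{"fingers":1,"tx":0,"ty":0,"tz":-50,"twist":-0.152},{"fingers":1,"tx":30,"ty":0,"tz":-50,"twist":0},{"fingers":1,"tx":30,"ty":0,"tz":-50,"twist":0},{"fingers":1,"tx":30,"ty":0,"tz":-50,"twist":0},{"fingers":1,"tx":30,"ty":0,"tz":-50,"twist":0},{"fingers":1,"tx":30,"ty":0,"tz":-50,"twist":0}]' 20
```

```text
time: 2.5
position: [0.3872, 0.1645, 0.2483]
tcp_rot: [[1.0, 0.005, -0.024], [0.024, 0.005, 1.0], [0.005, -1.0, 0.004]]
wrist_force: [1.0, 0.1, 0.0]
finger_gap: 0.0876
```

```bash
python3 -m pendant '[{"fingers":1,"tx":40,"ty":10,"tz":-40,"twist":0.02},{"fingers":1,"tx":40,"ty":10,"tz":-40,"twist":0},{"fingers":1,"tx":40,"ty":15,"tz":-40,"twist":0},{"fingers":1,"tx":40,"ty":15,"tz":-40,"twist":0},{"fingers":1,"tx":40,"ty":15,"tz":-40,"twist":0},{"fingers":1,"tx":40,"ty":15,"tz":-30,"twist":0},{"fingers":1,"tx":10,"ty":10,"tz":-10,"twist":0},{"fingers":1,"tx":0,"ty":0,"tz":0,"twist":0}]' 20
```

```text
time: 3.5
position: [0.649, -0.0866, 0.1576]
tcp_rot: [[1.0, 0.011, 0.003], [-0.003, 0.006, 1.0], [0.011, -1.0, 0.006]]
wrist_force: [-0.8, -0.3, 0.1]
finger_gap: 0.0877
```

```bash
cat > look.py <<'E'
from h import *
import sys
def see(name,obj):
    s=sensors.read_state();p,d=cams.capture('wrist');c=cams.get_calibration('wrist');T=wristT(s,c)
    cv2.imwrite(f"pics/{name}.png",p[:,:,::-1])
    for o in obj:
      for t in finder.trace('wrist',o)[:2]:
        P=cloud(c,d,t['region'],T); 
        if len(P)<20: continue
        zt=np.percentile(P[:,2],97);Q=P[P[:,2]>zt-.006]
        h=cv2.minEnclosingCircle((Q[:,:2]*1000).astype(np.float32))
        print(o,round(t['score'],2),'pix',np.round(t['pixel']),len(P),'ztop',zt.round(4),'mec',np.round(h[0],1),round(h[1],1))
    print(s['time'],(s['position']*1000).round(1), s['tcp_rot'].round(3).tolist())
see(sys.argv[1],sys.argv[2:])
E
python3 look.py w1 cup_blue honey_jar tea_tin
```

```text
cup_blue 0.95 pix [190. 334.] 3110 ztop 0.0612 mec [636.4 -72. ] 26.9
honey_jar 0.73 pix [ 75. 353.] 3842 ztop 0.074 mec [540.5 -57.4] 23.7
tea_tin 0.72 pix [213. 473.] 4853 ztop 0.0824 mec [641.7  22.2] 67.9
3.5 [649.  -86.6 157.6] [[1.0, 0.011, 0.003], [-0.003, 0.006, 1.0], [0.011, -1.0, 0.006]]
```

The wrist camera puts the blue cup at (636.4,−72.0), in agreement with the top view (635.2,−71.2).

```bash
python3 -m pendant '[{"fingers":1,"tx":-13,"ty":0,"tz":15,"twist":0},{"fingers":1,"tx":0,"ty":0,"tz":0,"twist":0},{"fingers":1,"tx":0,"ty":30,"tz":0,"twist":0},{"fingers":1,"tx":-1,"ty":30,"tz":0,"twist":0},{"fingers":1,"tx":0,"ty":20,"tz":0,"twist":0},{"fingers":1,"tx":0,"ty":0,"tz":0,"twist":0}]' 20
```

```text
time: 4.45
position: [0.635, -0.065, 0.0814]
tcp_rot: [[1.0, 0.019, -0.004], [0.004, 0.005, 1.0], [0.019, -1.0, 0.005]]
wrist_force: [0.4, 0.0, -0.3]
finger_gap: 0.0877
```

```bash
python3 -m pendant '[{"fingers":1,"tx":0,"ty":10,"tz":-6.5,"twist":0},{"fingers":1,"tx":0,"ty":26,"tz":0,"twist":0},{"fingers":1,"tx":0,"ty":0,"tz":0,"twist":0}]' 20
```

```text
time: 4.82
position: [0.6376, -0.0724, 0.0466]
tcp_rot: [[1.0, 0.023, -0.004], [0.004, 0.005, 1.0], [0.023, -1.0, 0.005]]
wrist_force: [0.5, 0.2, -0.7]
finger_gap: 0.0877
```

```bash
python3 -m pendant '[{"fingers":0,"tx":0,"ty":3,"tz":0,"twist":0},{"fingers":0,"tx":0,"ty":0,"tz":0,"twist":0},{"fingers":0,"tx":0,"ty":0,"tz":0,"twist":0},{"fingers":0,"tx":0,"ty":0,"tz":0,"twist":0}]' 18
```

```text
time: 5.32
position: [0.6397, -0.0731, 0.0467]
tcp_rot: [[1.0, 0.027, -0.004], [0.004, 0.004, 1.0], [0.027, -1.0, 0.004]]
wrist_force: [-1.0, 0.1, -1.3]
finger_gap: 0.0529
```

Cup gripped (gap 52.9 mm against 54). Lift and carry to the green cork spot (475,−250).

```bash
python3 -m pendant '[{"fingers":0,"tx":0,"ty":-40,"tz":0,"twist":0},{"fingers":0,"tx":-15,"ty":-30,"tz":-20,"twist":0},{"fingers":0,"tx":-40,"ty":0,"tz":-45,"twist":0},{"fingers":0,"tx":-40,"ty":0,"tz":-45,"twist":0},{"fingers":0,"tx":-40,"ty":0,"tz":-45,"twist":0},{"fingers":0,"tx":-20,"ty":0,"tz":-15,"twist":0},{"fingers":0,"tx":0,"ty":0,"tz":0,"twist":0}]' 18; python3 look.py w2 tray_green cup_blue
```

```text
time: 6.2
position: [0.4807, -0.2484, 0.1152]
tcp_rot: [[0.999, 0.031, -0.007], [0.007, 0.002, 1.0], [0.031, -1.0, 0.002]]
wrist_force: [0.6, 0.1, -1.2]
finger_gap: 0.0529
tray_green 0.62 pix [173. 228.] 26079 ztop 0.0149 mec [ 494.  -309.5] 131.3
tray_green 0.59 pix [251. 625.] 724 ztop 0.0364 mec [529.6  41.5] 6.2
cup_blue 0.89 pix [238. 319.] 7634 ztop 0.1299 mec [ 476.5 -249.2] 28.5
cup_blue 0.51 pix [173. 224.] 26159 ztop 0.0148 mec [ 494.5 -310.2] 132.2
6.2 [ 480.7 -248.4  115.2] [[0.999, 0.031, -0.007], [0.007, 0.002, 1.0], [0.031, -1.0, 0.002]]
```

View pics/w2.png

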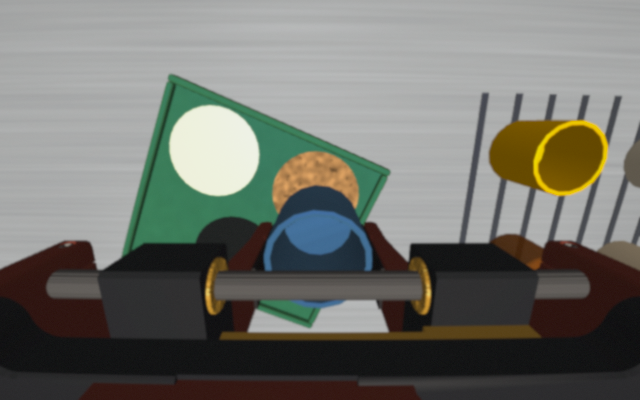

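The picture shows the blue cup upright in the jaws at (318,250), over the cork spot. The cup centre measures (476.5,−249); the spot is at (474.6,−249.8). Lower it.

```bash
python3 -m pendant '[{"fingers":0,"tx":-3,"ty":30,"tz":-1,"twist":0},{"fingers":0,"tx":-1,"ty":24,"tz":0,"twist":0},{"fingers":0,"tx":0,"ty":0,"tz":0,"twist":0}]' 18
```

```text
time: 6.72
position: [0.4849, -0.2461, 0.0608]
tcp_rot: [[0.999, 0.036, -0.015], [0.015, 0.0, 1.0], [0.036, -0.999, -0.0]]
wrist_force: [-0.2, 0.4, -1.4]
finger_gap: 0.0527
```

```bash
python3 -m pendant '[{"fingers":0,"tx":-7,"ty":0,"tz":-3.5,"twist":0.01},{"fingers":0,"tx":-1,"ty":4,"tz":0,"twist":0}]' 18
```

```text
time: 6.98
position: [0.4784, -0.2495, 0.0578]
tcp_rot: [[0.999, 0.038, -0.006], [0.006, -0.001, 1.0], [0.038, -0.999, -0.001]]
wrist_force: [0.4, -0.5, -1.0]
finger_gap: 0.053
```

```bash
python3 -m pendant '[{"fingers":0,"tx":-0.5,"ty":3,"tz":0,"twist":0},{"fingers":0,"tx":-0.5,"ty":1,"tz":0,"twist":0}]' 18
```

```text
time: 7.22
position: [0.4782, -0.2498, 0.0546]
tcp_rot: [[0.999, 0.04, -0.006], [0.006, -0.001, 1.0], [0.04, -0.999, -0.002]]
wrist_force: [0.2, 3.1, 5.3]
finger_gap: 0.0524
```

Contact (Fz +5 N). Release and rise.

```bash
python3 -m pendant '[{"fingers":0.8,"tx":-0.5,"ty":0,"tz":0,"twist":0},{"fingers":0.8,"tx":-0.5,"ty":0,"tz":0,"twist":0},{"fingers":0.8,"tx":-0.5,"ty":0,"tz":0,"twist":0}]' 18;python3 -m pendant '[{"fingers":0.8,"tx":0,"ty":-30,"tz":0,"twist":0},{"fingers":0.8,"tx":0,"ty":-45,"tz":0,"twist":0},{"fingers":1,"tx":0,"ty":-25,"tz":0,"twist":0}]' 18; python3 look.py w3 cup_blue
```

```text
time: 7.6
position: [0.477, -0.2501, 0.055]
tcp_rot: [[0.999, 0.04, -0.006], [0.006, -0.002, 1.0], [0.04, -0.999, -0.002]]
wrist_force: [-0.4, -0.8, 0.2]
finger_gap: 0.07
time: 7.98
position: [0.4713, -0.2493, 0.1552]
tcp_rot: [[0.999, 0.036, -0.006], [0.006, 0.0, 1.0], [0.036, -0.999, 0.0]]
wrist_force: [0.3, -0.0, 0.1]
finger_gap: 0.0768
cup_blue 0.74 pix [208. 319.] 3353 ztop 0.0691 mec [ 475.  -249.5] 26.8
7.975 [ 471.3 -249.3  155.2] [[0.999, 0.036, -0.006], [0.006, 0.0, 1.0], [0.036, -0.999, 0.0]]
```

View pics/w3.png

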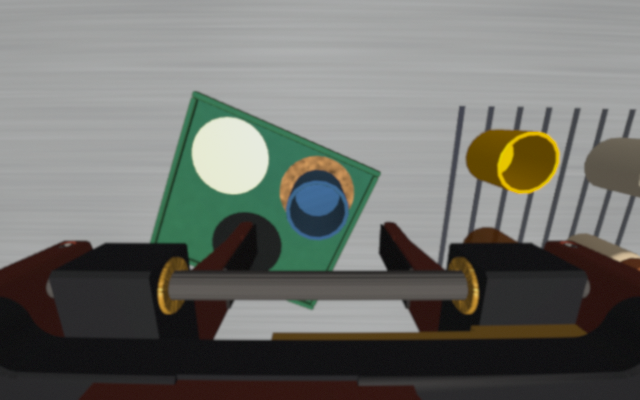

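Blue cup stands at (475.0,−249.5), top 69 mm, on cork spot. Next, the tea tin at (657,59.5).

```bash
python3 -m pendant '[{"fingers":1,"tx":28,"ty":0,"tz":45,"twist":0},{"fingers":1,"tx":28,"ty":0,"tz":45,"twist":0},{"fingers":1,"tx":28,"ty":0,"tz":45,"twist":0},{"fingers":1,"tx":28,"ty":0,"tz":45,"twist":0},{"fingers":1,"tx":28,"ty":0,"tz":45,"twist":0},{"fingers":1,"tx":28,"ty":0,"tz":45,"twist":0},{"fingers":1,"tx":15,"ty":0,"tz":30,"twist":0},{"fingers":1,"tx":0,"ty":0,"tz":0,"twist":0}]' 18; python3 look.py w4 tea_tin sugar_jar
```

```text
time: 9.07
position: [0.6564, 0.0597, 0.1522]
tcp_rot: [[1.0, 0.03, -0.003], [0.003, -0.001, 1.0], [0.03, -1.0, -0.001]]
wrist_force: [0.1, 0.4, -0.7]
finger_gap: 0.0877
tea_tin 0.69 pix [210. 316.] 4196 ztop 0.0825 mec [658.7  59.2] 27.4
sugar_jar 0.87 pix [ 70. 316.] 4026 ztop 0.0739 mec [548.3  58.4] 23.7
9.075 [656.4  59.7 152.2] [[1.0, 0.03, -0.003], [0.003, -0.001, 1.0], [0.03, -1.0, -0.001]]
```

```bash
python3 -m pendant '[{"fingers":1,"tx":-1,"ty":40,"tz":0,"twist":0},{"fingers":1,"tx":-2,"ty":40,"tz":0,"twist":0},{"fingers":1,"tx":-1,"ty":18,"tz":0,"twist":0},{"fingers":1,"tx":0,"ty":0,"tz":0,"twist":0}]' 18
```

```text
time: 9.72
position: [0.653, 0.0511, 0.0531]
tcp_rot: [[1.0, 0.03, 0.007], [-0.007, -0.003, 1.0], [0.03, -1.0, -0.002]]
wrist_force: [0.4, -0.6, -0.7]
finger_gap: 0.0879
```

```bash
python3 -m pendant '[{"fingers":1,"tx":4.5,"ty":5,"tz":8,"twist":-0.006},{"fingers":1,"tx":0,"ty":0,"tz":0,"twist":0}]' 18
```

```text
time: 9.98
position: [0.6595, 0.059, 0.0504]
tcp_rot: [[0.999, 0.034, 0.001], [-0.001, -0.002, 1.0], [0.034, -0.999, -0.002]]
wrist_force: [-0.4, -0.2, 0.6]
finger_gap: 0.0881
```

```bash
python3 -m pendant '[{"fingers":0,"tx":-1.5,"ty":1.5,"tz":0,"twist":0},{"fingers":0,"tx":-0.5,"ty":0.5,"tz":0,"twist":0},{"fingers":0,"tx":-0.5,"ty":0.5,"tz":0,"twist":0},{"fingers":0,"tx":-0.5,"ty":0,"tz":0,"twist":0}]' 20
```

```text
time: 10.48
position: [0.6576, 0.0594, 0.0497]
tcp_rot: [[0.999, 0.037, 0.0], [-0.0, -0.002, 1.0], [0.037, -0.999, -0.002]]
wrist_force: [-0.7, 0.2, -1.2]
finger_gap: 0.0552
```

Gap is 55.2 mm where I expected about 53–54, so the pads may be on the 56 mm lid edge. I re-grip lower.

```bash
python3 -m pendant '[{"fingers":1,"tx":-0.5,"ty":0,"tz":0,"twist":0},{"fingers":1,"tx":-0.5,"ty":0,"tz":0,"twist":0},{"fingers":1,"tx":-0.5,"ty":11,"tz":0,"twist":0},{"fingers":0,"tx":-0.5,"ty":0,"tz":0,"twist":0},{"fingers":0,"tx":-0.5,"ty":0,"tz":0,"twist":0},{"fingers":0,"tx":-0.5,"ty":0,"tz":0,"twist":0},{"fingers":0,"tx":-0.5,"ty":0,"tz":0,"twist":0}]' 20
```

```text
time: 11.35
position: [0.6541, 0.0593, 0.0373]
tcp_rot: [[0.999, 0.036, 0.001], [-0.0, -0.002, 1.0], [0.036, -0.999, -0.002]]
wrist_force: [0.2, -0.1, 0.5]
finger_gap: 0.0549
```

```bash
python3 -m pendant '[{"fingers":0,"tx":0,"ty":-50,"tz":0,"twist":0},{"fingers":0,"tx":0,"ty":-50,"tz":0,"twist":0},{"fingers":0,"tx":-27,"ty":-5,"tz":-50,"twist":0},{"fingers":0,"tx":-27,"ty":0,"tz":-50,"twist":0},{"fingers":0,"tx":-27,"ty":0,"tz":-50,"twist":0},{"fingers":0,"tx":-27,"ty":0,"tz":-50,"twist":0},{"fingers":0,"tx":-27,"ty":0,"tz":-50,"twist":0},{"fingers":0,"tx":-27,"ty":0,"tz":-50,"twist":0}]' 20
```

```text
time: 12.35
position: [0.4866, -0.2457, 0.1412]
tcp_rot: [[0.999, 0.04, -0.007], [0.007, -0.004, 1.0], [0.04, -0.999, -0.004]]
wrist_force: [0.5, -0.2, -1.7]
finger_gap: 0.0549
```

```bash
python3 -m pendant '[{"fingers":0,"tx":-27,"ty":0,"tz":-45,"twist":0},{"fingers":0,"tx":-22,"ty":0,"tz":-35,"twist":0.01},{"fingers":0,"tx":0,"ty":0,"tz":0,"twist":0}]' 20;  python3 look.py w5 tea_tin tray_green
```

```text
time: 12.72
position: [0.4345, -0.3315, 0.14]
tcp_rot: [[0.999, 0.041, 0.008], [-0.008, -0.005, 1.0], [0.041, -0.999, -0.005]]
wrist_force: [-0.4, 1.1, -1.3]
finger_gap: 0.0548
tea_tin 0.72 pix [263. 316.] 9830 ztop 0.1857 mec [ 433.6 -330.8] 28.8
tray_green 0.81 pix [191. 332.] 10154 ztop 0.0151 mec [ 487.2 -307.7] 127.3
12.725 [ 434.5 -331.5  140. ] [[0.999, 0.041, 0.008], [-0.008, -0.005, 1.0], [0.041, -0.999, -0.005]]
```

View pics/w5.png

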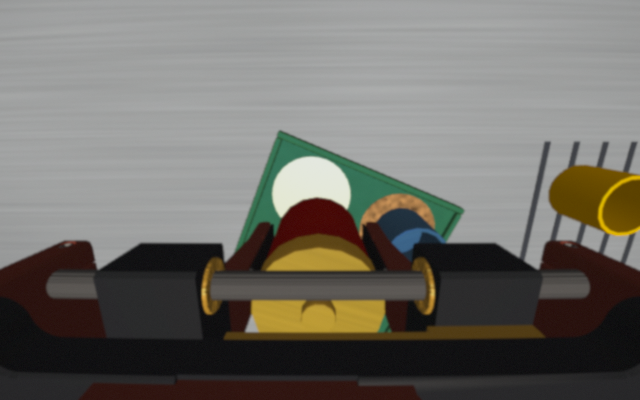

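```bash
cat > side.py <<'E'
from h import *
import sys
cam=sys.argv[1];tag=sys.argv[2]
p,d=cams.capture(cam);c=cams.get_calibration(cam);cv2.imwrite(f"pics/{tag}.png",p[:,:,::-1])
for o in sys.argv[3:]:
  for t in finder.trace(cam,o)[:1]:
    P=cloud(c,d,t['region'],c['T']);zt=np.percentile(P[:,2],97);Q=P[P[:,2]>zt-.006]
    h=cv2.minEnclosingCircle((Q[:,:2]*1000).astype(np.float32))
    print(cam,o,round(t['score'],2),np.round(t['pixel']),len(P),'z',zt.round(4),np.percentile(P[:,2],1).round(4),'mec',np.round(h[0],1),round(h[1],1))
    # cylinder axis from front body points: fit circle by z-slices
    for lo in np.arange(P[:,2].min(),zt-.01,.015):
        S=P[(P[:,2]>lo)&(P[:,2]<lo+.015)]
        if len(S)>40: cc,r=circ(S[:,:2]*1000);print('  slice',lo.round(3),len(S),cc.round(1),r.round(1))
E
python3 side.py side s1 tea_tin
```

```text
side tea_tin 0.95 [333. 366.] 523 z 0.1791 0.1062 mec [ 425.1 -324.5] 20.3
  slice 0.104 87 [ 437.6 -329.3] 24.6
  slice 0.119 106 [ 437.8 -329.2] 24.7
  slice 0.134 95 [ 436.6 -328.7] 23.7
  slice 0.149 69 [ 432.9 -328.9] 20.4
  slice 0.164 153 [ 423.9 -327. ] 13.2
```

View pics/s1.png

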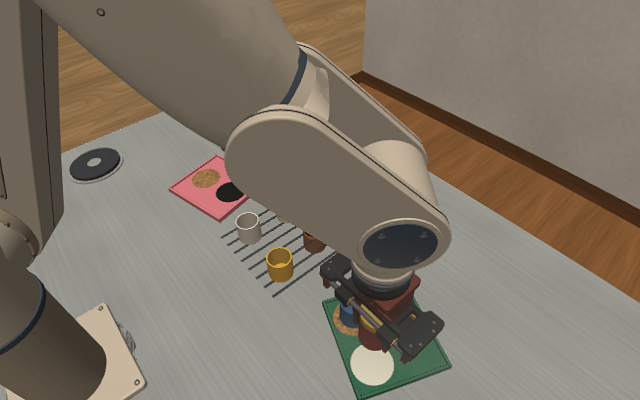

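Run:
```python
from h import *
s=sensors.read_state();p,d=cams.capture('wrist');c=cams.get_calibration('wrist');T=wristT(s,c)
t=finder.trace('wrist','tea_tin')[0]
P=cloud(c,d,t['region'],T)*1000
P=P[P[:,2]<200]
print(np.percentile(P[:,2],[1,20,40,60,80,90,95,99,100]).round(1))
# lid top points
for lo,hi in [(170,176),(176,179),(179,182),(182,190)]:
    Q=P[(P[:,2]>lo)&(P[:,2]<hi)]
    if len(Q)>5: print(lo,len(Q),Q[:,:2].min(0).round(1),Q[:,:2].max(0).round(1),Q[:,:2].mean(0).round(1))
# lid edge: min x profile per y on top
Q=P[(P[:,2]>175)]
for y in range(-362,-300,6):
    R=Q[abs(Q[:,1]-y)<1.5]
    if len(R): print(y,R[:,0].min().round(1),R[:,0].max().round(1),len(R))
```

```text
[106.5 150.9 176.6 179.2 179.8 180.6 185.2 185.9 186.8]
170 628 [ 412.4 -356.7] [ 444.4 -304.6] [ 416.6 -328.2]
176 1501 [ 412.2 -354.9] [ 453.  -300.4] [ 429.4 -324. ]
179 3614 [ 412.3 -355.1] [ 451.9 -300.5] [ 435.1 -329.3]
182 912 [ 432.9 -334.4] [ 447. -321.] [ 439.2 -327.8]
-356 436.6 444.1 22
-350 422.4 452.1 236
-344 417.2 451.6 325
-338 414.0 452.0 398
-332 412.6 451.5 419
-326 412.3 452.2 464
-320 413.5 451.9 413
-314 416.1 453.0 359
-308 419.8 452.2 273
-302 436.3 451.7 169
```

The picture shows the tin above and just beyond the white spot. Its lid is partly hidden, so I use the lid's front edge and knob: the tin centre is about (440,−328), and the side slices agree. Target TCP is (431.7,−341.7).

```bash
python3 -m pendant '[{"fingers":0,"tx":-5,"ty":30,"tz":-10,"twist":-0.004},{"fingers":0,"tx":-3,"ty":35,"tz":0,"twist":0},{"fingers":0,"tx":-2,"ty":20,"tz":0,"twist":0},{"fingers":0,"tx":0,"ty":0,"tz":0,"twist":0}]' 20
```

```text
time: 13.58
position: [0.4332, -0.337, 0.0534]
tcp_rot: [[0.999, 0.044, -0.008], [0.008, -0.006, 1.0], [0.044, -0.999, -0.006]]
wrist_force: [-0.7, -0.0, -0.9]
finger_gap: 0.055
```

```bash
python3 -m pendant '[{"fingers":0,"tx":-2.5,"ty":3,"tz":-4.8,"twist":0.006},{"fingers":0,"tx":-0.5,"ty":2,"tz":0,"twist":0}]' 20; python3 side.py side s2 tea_tin cup_blue
```

```text
time: 13.82
position: [0.4317, -0.3422, 0.0496]
tcp_rot: [[0.999, 0.045, -0.003], [0.003, -0.007, 1.0], [0.045, -0.999, -0.007]]
wrist_force: [0.3, -1.0, -0.5]
finger_gap: 0.055
side tea_tin 0.8 [366. 365.] 359 z 0.0886 0.016 mec [ 416.  -336.9] 18.3
  slice 0.013 61 [ 435.1 -341.4] 26.7
  slice 0.028 73 [ 435.6 -341.4] 27.2
  slice 0.043 64 [ 436.7 -340.6] 28.3
  slice 0.058 58 [ 434.4 -340.2] 26.2
  slice 0.073 84 [ 418.  -339.3] 12.6
```

```bash
python3 -m pendant '[{"fingers":0,"tx":0,"ty":3,"tz":1.5,"twist":0},{"fingers":0,"tx":-0.5,"ty":1.5,"tz":0,"twist":0}]' 20
```

```text
time: 14.22
position: [0.4315, -0.3407, 0.0455]
tcp_rot: [[0.999, 0.046, -0.003], [0.003, -0.008, 1.0], [0.046, -0.999, -0.008]]
wrist_force: [-0.9, -0.4, 0.8]
finger_gap: 0.0549
```

```bash
python3 -m pendant '[{"fingers":0,"tx":-0.5,"ty":1.2,"tz":0,"twist":0}]' 20
```

```text
time: 14.35
position: [0.432, -0.341, 0.0451]
tcp_rot: [[0.999, 0.048, -0.002], [0.003, -0.008, 1.0], [0.048, -0.999, -0.009]]
wrist_force: [0.4, 2.5, 11.5]
finger_gap: 0.0547
```

```bash
python3 -m pendant '[{"fingers":0.8,"tx":-0.5,"ty":-0.3,"tz":0,"twist":0},{"fingers":0.8,"tx":-0.5,"ty":0,"tz":0,"twist":0},{"fingers":0.8,"tx":-0.5,"ty":0,"tz":0,"twist":0}]' 20; python3 -m pendant '[{"fingers":0.8,"tx":2,"ty":-40,"tz":0,"twist":0},{"fingers":0.8,"tx":2,"ty":-50,"tz":0,"twist":0},{"fingers":1,"tx":0,"ty":-30,"tz":0,"twist":0}]' 20; python3 look.py w6 tea_tin cup_blue; python3 side.py side s3 tea_tin cup_blue
```

```text
time: 14.72
position: [0.4306, -0.3412, 0.0456]
tcp_rot: [[0.999, 0.048, -0.002], [0.003, -0.009, 1.0], [0.048, -0.999, -0.009]]
wrist_force: [0.6, 0.3, 0.7]
finger_gap: 0.07
time: 15.1
position: [0.427, -0.3389, 0.1655]
tcp_rot: [[0.999, 0.043, -0.002], [0.002, -0.004, 1.0], [0.043, -0.999, -0.004]]
wrist_force: [0.4, 0.1, 0.3]
finger_gap: 0.0773
tea_tin 0.81 pix [208. 314.] 3970 ztop 0.0904 mec [ 435.7 -341. ] 27.5
cup_blue 0.68 pix [232. 418.] 1496 ztop 0.0691 mec [ 468.4 -245. ] 24.6
cup_blue 0.51 pix [212. 315.] 4000 ztop 0.0904 mec [ 435.7 -341. ] 27.5
15.1 [ 427.  -338.9  165.5] [[0.999, 0.043, -0.002], [0.002, -0.004, 1.0], [0.043, -0.999, -0.004]]
side tea_tin 0.84 [357. 375.] 1286 z 0.0891 0.0102 mec [ 427.8 -351. ] 39.7
  slice 0.007 70 [ 448.1 -335.2] 38.8
  slice 0.022 103 [ 435.7 -340.2] 27.2
  slice 0.037 111 [ 436.  -339.9] 27.4
  slice 0.052 111 [ 436.2 -339.5] 27.6
  slice 0.067 120 [ 430.8 -341.7] 22.8
side cup_blue 0.81 [317. 348.] 447 z 0.0705 0.0075 mec [ 445.4 -267.2] 39.0
  slice 0.006 68 [ 474.9 -248.2] 27.0
  slice 0.021 126 [ 473.7 -250.5] 25.1
  slice 0.036 118 [ 473.4 -250.4] 24.9
  slice 0.051 85 [ 473.1 -250.4] 24.6
```

View pics/w6.png

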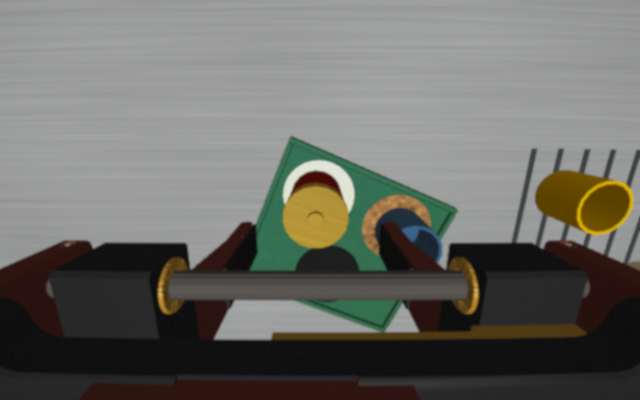

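The tin stands on the white spot about 2 mm off centre, and the blue cup is in place. Now the honey jar at (540,−57.8).

```bash
python3 -m pendant '[{"fingers":1,"tx":18,"ty":0,"tz":45,"twist":0},{"fingers":1,"tx":18,"ty":0,"tz":45,"twist":0},{"fingers":1,"tx":18,"ty":0,"tz":45,"twist":0},{"fingers":1,"tx":18,"ty":5,"tz":45,"twist":0},{"fingers":1,"tx":18,"ty":5,"tz":45,"twist":0},{"fingers":1,"tx":16,"ty":5,"tz":42,"twist":0},{"fingers":1,"tx":4,"ty":0,"tz":9,"twist":0},{"fingers":1,"tx":0,"ty":0,"tz":0,"twist":0}]' 20; python3 look.py w7 honey_jar; python3 side.py top t2 tea_tin cup_blue tray_green
```

```text
time: 16.4
position: [0.534, -0.0532, 0.1391]
tcp_rot: [[1.0, 0.022, 0.0], [-0.0, 0.003, 1.0], [0.022, -1.0, 0.003]]
wrist_force: [-0.5, -0.0, -0.2]
finger_gap: 0.0879
honey_jar 0.57 pix [217. 315.] 3526 ztop 0.0737 mec [539.9 -57.6] 23.2
16.4 [534.  -53.2 139.1] [[1.0, 0.022, 0.0], [-0.0, 0.003, 1.0], [0.022, -1.0, 0.003]]
top tea_tin 0.73 [265. 489.] 922 z 0.0894 0.012 mec [ 436.2 -339.8] 28.2
  slice 0.013 72 [ 435.7 -341.1] 26.6
  slice 0.028 68 [ 435.6 -341.2] 26.5
  slice 0.043 70 [ 435.2 -342.1] 27.3
  slice 0.058 56 [ 434.4 -344.1] 29.4
  slice 0.073 606 [ 436.2 -339.3] 20.6
top cup_blue 0.88 [247. 449.] 524 z 0.0702 0.0068 mec [ 494.7 -193.6] 84.8
  slice 0.005 207 [ 470.7 -270. ] 18.4
  slice 0.02 55 [ 476.1 -247.3] 24.3
  slice 0.035 66 [ 476.3 -247. ] 24.7
  slice 0.05 70 [ 476.2 -247.4] 24.7
top tray_green 0.56 [229. 471.] 5301 z 0.0151 0.0023 mec [ 509.7 -272.6] 162.5
  slice -0.004 4501 [ 502.2 -320. ] 68.8
```

View pics/t2.png

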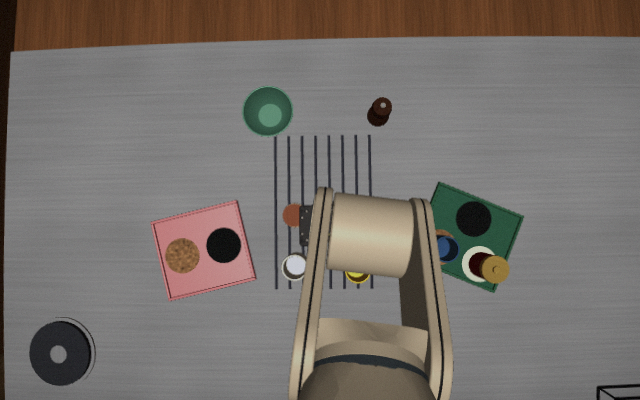

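Tin is at (436.2,−339.8) in the top view, 1.8 mm off. Descend on honey.

```bash
python3 -m pendant '[{"fingers":1,"tx":4,"ty":35,"tz":-6,"twist":0},{"fingers":1,"tx":0,"ty":35,"tz":-1,"twist":0},{"fingers":1,"tx":-1,"ty":20,"tz":0,"twist":0},{"fingers":1,"tx":-0.5,"ty":0,"tz":0,"twist":0}]' 20
```

```text
time: 17.2
position: [0.5404, -0.0649, 0.0499]
tcp_rot: [[1.0, 0.029, 0.008], [-0.008, 0.002, 1.0], [0.029, -1.0, 0.002]]
wrist_force: [-0.2, -0.2, -0.2]
finger_gap: 0.0881
```

```bash
python3 -m pendant '[{"fingers":1,"tx":-0.5,"ty":8,"tz":6,"twist":-0.006},{"fingers":1,"tx":-0.5,"ty":0,"tz":0,"twist":0}]' 20
```

```text
time: 17.45
position: [0.5404, -0.0592, 0.0429]
tcp_rot: [[1.0, 0.031, 0.002], [-0.002, 0.002, 1.0], [0.031, -1.0, 0.002]]
wrist_force: [-0.2, -0.6, 0.1]
finger_gap: 0.0878
```

```bash
python3 -m pendant '[{"fingers":0,"tx":-0.5,"ty":1,"tz":0,"twist":0},{"fingers":0,"tx":-0.5,"ty":0,"tz":0,"twist":0},{"fingers":0,"tx":-0.5,"ty":0,"tz":0,"twist":0},{"fingers":0,"tx":-0.5,"ty":0,"tz":0,"twist":0}]' 22
```

```text
time: 17.95
position: [0.5394, -0.0591, 0.0435]
tcp_rot: [[0.999, 0.034, 0.002], [-0.002, 0.001, 1.0], [0.034, -0.999, 0.001]]
wrist_force: [0.0, 0.5, -0.6]
finger_gap: 0.0517
```

```bash
python3 -m pendant '[{"fingers":0,"tx":0,"ty":-45,"tz":0,"twist":0},{"fingers":0,"tx":2,"ty":-40,"tz":-10,"twist":0},{"fingers":0,"tx":0,"ty":0,"tz":-50,"twist":0},{"fingers":0,"tx":0,"ty":0,"tz":-50,"twist":0},{"fingers":0,"tx":0,"ty":0,"tz":-50,"twist":0},{"fingers":0,"tx":0,"ty":0,"tz":-50,"twist":0},{"fingers":0,"tx":0,"ty":0,"tz":-45,"twist":0},{"fingers":0,"tx":0,"ty":0,"tz":0,"twist":0}]' 22; python3 look.py w8 honey_jar
```

```text
time: 18.95
position: [0.5371, -0.3214, 0.1298]
tcp_rot: [[0.999, 0.032, -0.001], [0.001, 0.001, 1.0], [0.032, -0.999, 0.001]]
wrist_force: [0.3, 0.1, -1.9]
finger_gap: 0.0516
honey_jar 0.61 pix [251. 319.] 8164 ztop 0.1598 mec [ 533.4 -321.7] 28.2
18.95 [ 537.1 -321.4  129.8] [[0.999, 0.032, -0.001], [0.001, 0.001, 1.0], [0.032, -0.999, 0.001]]
```

View pics/w8.png

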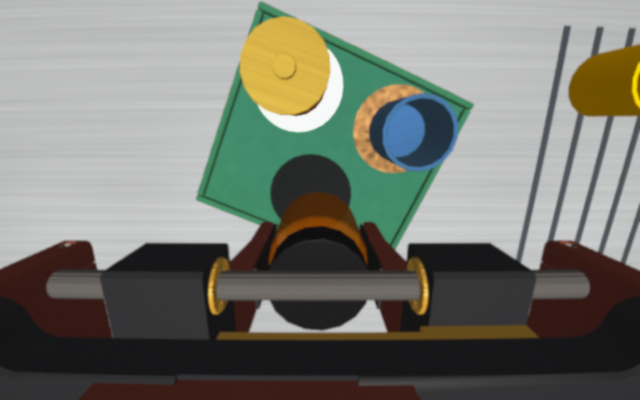

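The picture shows the jar in the jaws, lid around (319,285), with the black spot behind it at (310,190). Find the lid centre from its extents.

```bash
cat > lid.py <<'E'
from h import *
import sys
s=sensors.read_state();p,d=cams.capture('wrist');c=cams.get_calibration('wrist');T=wristT(s,c)
t=finder.trace('wrist',sys.argv[1])[0]
P=cloud(c,d,t['region'],T)*1000
zt=float(sys.argv[2]) if len(sys.argv)>2 else np.percentile(P[:,2],90)
Q=P[abs(P[:,2]-zt)<2.5]; print('zt',zt,len(Q),Q[:,:2].min(0).round(1),Q[:,:2].max(0).round(1))
h=cv2.minEnclosingCircle(Q[:,:2].astype(np.float32));print('mec',h)
y0=(np.percentile(Q[:,1],.5)+np.percentile(Q[:,1],99.5))/2
R=Q[abs(Q[:,1]-y0)<3];print('front/back x at mid',np.percentile(R[:,0],[1,99]).round(1),'y0',y0.round(1)); print((s['position']*1000).round(1))
E
python3 lid.py honey_jar;python3 side.py side s4 honey_jar
```

```text
zt 159.00935098592788 4498 [ 513.8 -339.7] [ 560.8 -296.4]
mec ((537.4473876953125, -318.26043701171875), 23.708585739135742)
front/back x at mid [514.4 560.2] y0 -317.9
[ 536.7 -318.3  129.4]
side honey_jar 0.87 [293. 406.] 927 z 0.1675 0.0081 mec [ 506.7 -328.3] 16.3
  slice 0.081 74 [ 537.5 -315.7] 26.2
  slice 0.096 127 [ 538.2 -315.7] 26.8
  slice 0.111 130 [ 538.6 -315.7] 27.0
  slice 0.126 194 [ 536.8 -315.8] 24.5
  slice 0.141 112 [ 534.4 -316.2] 20.4
  slice 0.156 247 [ 533.  -313.8] 15.2
```

```bash
python3 -m pendant '[{"fingers":0,"tx":-4,"ty":30,"tz":-10,"twist":0},{"fingers":0,"tx":-3,"ty":30,"tz":0,"twist":0},{"fingers":0,"tx":-1,"ty":9,"tz":0,"twist":0},{"fingers":0,"tx":0,"ty":0,"tz":0,"twist":0}]' 22
```

```text
time: 19.75
position: [0.5335, -0.3237, 0.0607]
tcp_rot: [[0.999, 0.032, -0.011], [0.011, 0.001, 1.0], [0.032, -0.999, 0.001]]
wrist_force: [0.8, 0.2, -1.6]
finger_gap: 0.0516
```

```bash
python3 -m pendant '[{"fingers":0,"tx":0,"ty":4,"tz":-4.5,"twist":0.01},{"fingers":0,"tx":-0.5,"ty":2.5,"tz":0,"twist":0}]' 22;python3 side.py side s5 honey_jar
```

```text
time: 20.0
position: [0.5347, -0.3287, 0.0559]
tcp_rot: [[0.999, 0.035, -0.002], [0.002, -0.0, 1.0], [0.035, -0.999, -0.0]]
wrist_force: [-0.1, -0.0, -1.8]
finger_gap: 0.0518
side honey_jar 0.59 [322. 401.] 723 z 0.1258 0.0146 mec [ 506.  -339.1] 16.1
  slice 0.006 50 [ 538.1 -326.2] 28.5
  slice 0.021 95 [ 536.3 -327. ] 26.7
  slice 0.036 108 [ 536.2 -326.9] 26.6
  slice 0.051 150 [ 534.3 -327.4] 24.3
  slice 0.066 83 [ 530.3 -327.6] 19.3
  slice 0.081 201 [ 528.7 -326. ] 14.6
```

```bash
python3 -m pendant '[{"fingers":0,"tx":-2,"ty":3.5,"tz":0,"twist":0},{"fingers":0,"tx":-0.5,"ty":1.5,"tz":0,"twist":0}]' 22
```

```text
time: 20.35
position: [0.5322, -0.3286, 0.0514]
tcp_rot: [[0.999, 0.035, -0.001], [0.001, -0.0, 1.0], [0.035, -0.999, -0.0]]
wrist_force: [-2.1, 3.7, 11.7]
finger_gap: 0.0513
```

Contact. Release.

```bash
python3 -m pendant '[{"fingers":0.8,"tx":-0.5,"ty":-0.3,"tz":0,"twist":0},{"fingers":0.8,"tx":-0.5,"ty":0,"tz":0,"twist":0},{"fingers":0.8,"tx":-0.5,"ty":0,"tz":0,"twist":0}]' 20; python3 -m pendant '[{"fingers":0.8,"tx":2,"ty":-40,"tz":0,"twist":0},{"fingers":0.8,"tx":2,"ty":-50,"tz":0,"twist":0},{"fingers":1,"tx":0,"ty":-25,"tz":0,"twist":0}]' 20; python3 look.py w9 honey_jar tea_tin cup_blue
```

```text
time: 20.72
position: [0.5309, -0.3289, 0.0521]
tcp_rot: [[0.999, 0.036, -0.001], [0.001, -0.001, 1.0], [0.036, -0.999, -0.001]]
wrist_force: [0.0, -0.3, -0.4]
finger_gap: 0.0702
time: 21.1
position: [0.5293, -0.328, 0.1672]
tcp_rot: [[1.0, 0.031, -0.001], [0.001, 0.003, 1.0], [0.031, -1.0, 0.002]]
wrist_force: [0.4, -0.8, -0.1]
finger_gap: 0.0765
honey_jar 0.56 pix [204. 318.] 2985 ztop 0.0817 mec [ 532.8 -328.5] 23.4
tea_tin 0.81 pix [ 90. 298.] 4555 ztop 0.0905 mec [ 436.2 -340.8] 27.3
21.1 [ 529.3 -328.   167.2] [[1.0, 0.031, -0.001], [0.001, 0.003, 1.0], [0.031, -1.0, 0.002]]
```

View pics/w9.png

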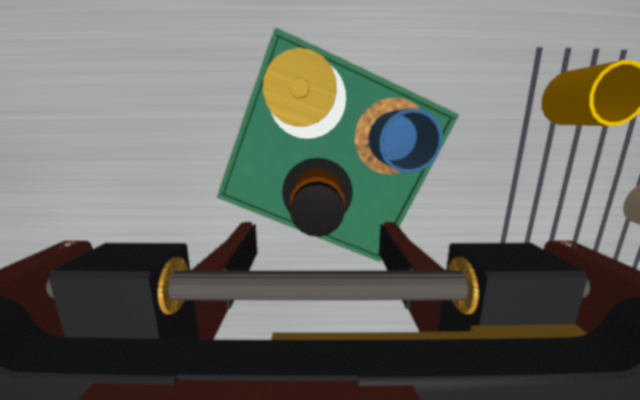

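Honey is at (532.8,−328.5), about 2 mm off, and the green tray is complete. Now the white cup at (441,60).

```bash
python3 -m pendant '[{"fingers":1,"tx":-10,"ty":0,"tz":50,"twist":0},{"fingers":1,"tx":-10,"ty":0,"tz":50,"twist":0},{"fingers":1,"tx":-10,"ty":0,"tz":50,"twist":0},{"fingers":1,"tx":-10,"ty":0,"tz":50,"twist":0},{"fingers":1,"tx":-10,"ty":0,"tz":50,"twist":0},{"fingers":1,"tx":-10,"ty":0,"tz":50,"twist":0},{"fingers":1,"tx":-12,"ty":0,"tz":50,"twist":0},{"fingers":1,"tx":-12,"ty":0,"tz":20,"twist":0}]' 20;  python3 look.py w10 cup_white
```

```text
time: 22.3
position: [0.4354, 0.0527, 0.1519]
tcp_rot: [[1.0, 0.011, 0.004], [-0.004, 0.007, 1.0], [0.011, -1.0, 0.007]]
wrist_force: [-0.3, 0.1, -0.9]
finger_gap: 0.0879
cup_white 0.91 pix [209. 323.] 3256 ztop 0.0611 mec [440.6  59.4] 26.9
22.3 [435.4  52.7 151.9] [[1.0, 0.011, 0.004], [-0.004, 0.007, 1.0], [0.011, -1.0, 0.007]]
```

```bash
python3 -m pendant '[{"fingers":1,"tx":5,"ty":35,"tz":5,"twist":0},{"fingers":1,"tx":0,"ty":40,"tz":0,"twist":0},{"fingers":1,"tx":-1,"ty":22,"tz":0,"twist":0},{"fingers":1,"tx":-0.5,"ty":0,"tz":0,"twist":0}]' 20
```

```text
time: 22.9
position: [0.4396, 0.0561, 0.0497]
tcp_rot: [[1.0, 0.007, 0.003], [-0.003, 0.007, 1.0], [0.007, -1.0, 0.007]]
wrist_force: [-0.1, 0.2, 0.1]
finger_gap: 0.0878
```

```bash
python3 -m pendant '[{"fingers":1,"tx":1,"ty":6,"tz":3.5,"twist":-0.002},{"fingers":1,"tx":0,"ty":0,"tz":0,"twist":0},{"fingers":0,"tx":0,"ty":0,"tz":0,"twist":0},{"fingers":0,"tx":-0.5,"ty":0,"tz":0,"twist":0},{"fingers":0,"tx":-0.5,"ty":0,"tz":0,"twist":0},{"fingers":0,"tx":-0.5,"ty":0,"tz":0,"twist":0}]' 18
```

```text
time: 23.65
position: [0.4411, 0.0592, 0.0456]
tcp_rot: [[1.0, 0.012, 0.001], [-0.001, 0.007, 1.0], [0.012, -1.0, 0.007]]
wrist_force: [-0.9, 0.3, -0.8]
finger_gap: 0.0537
```

```bash
python3 -m pendant '[{"fingers":0,"tx":0,"ty":-40,"tz":0,"twist":0},{"fingers":0,"tx":5,"ty":-30,"tz":20,"twist":0},{"fingers":0,"tx":5,"ty":0,"tz":48,"twist":0},{"fingers":0,"tx":5,"ty":0,"tz":48,"twist":0},{"fingers":0,"tx":5,"ty":0,"tz":48,"twist":0},{"fingers":0,"tx":0,"ty":0,"tz":48,"twist":0},{"fingers":0,"tx":0,"ty":0,"tz":35,"twist":0},{"fingers":0,"tx":0,"ty":0,"tz":0,"twist":0}]' 18;  python3 look.py w11 cup_white tray_pink
```

```text
time: 24.65
position: [0.4602, 0.3132, 0.1194]
tcp_rot: [[1.0, 0.01, 0.003], [-0.004, 0.008, 1.0], [0.01, -1.0, 0.008]]
wrist_force: [-0.6, -0.5, -1.3]
finger_gap: 0.0538
cup_white 0.85 pix [244. 319.] 7279 ztop 0.135 mec [457.6 312.9] 29.3
tray_pink 0.86 pix [168. 252.] 24488 ztop 0.0148 mec [449.2 261.7] 118.6
24.65 [460.2 313.2 119.4] [[1.0, 0.01, 0.003], [-0.004, 0.008, 1.0], [0.01, -1.0, 0.008]]
```

View pics/w11.png

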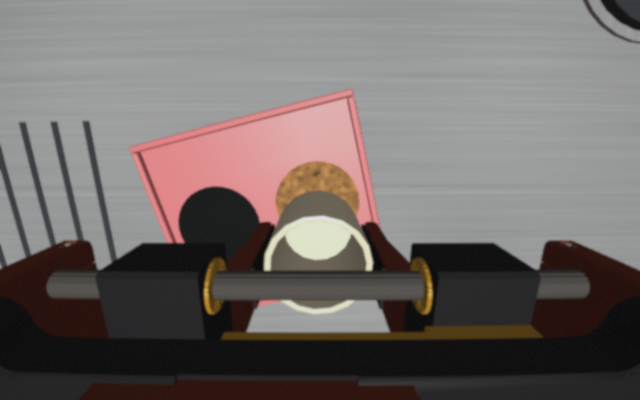

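The white cup is at (319,262), over the pink tray's cork spot.

```bash
python3 lid.py cup_white 134; python3 side.py side s6 cup_white
```

```text
zt 134.0 1775 [432.1 284.2] [485.5 337.5]
mec ((459.1863098144531, 310.83837890625), 27.160810470581055)
front/back x at mid [432.4 485.1] y0 310.6
[459.7 310.2 119.1]
side cup_white 0.72 [153. 192.] 191 z 0.1327 0.0827 mec [444.8 309.5] 21.9
  slice 0.083 48 [454.6 307.3] 21.3
  slice 0.098 52 [456.2 310.2] 24.1
  slice 0.113 67 [453.7 309.7] 22.5
```

```bash
python3 -m pendant '[{"fingers":0,"tx":1,"ty":30,"tz":3.5,"twist":0},{"fingers":0,"tx":0,"ty":29,"tz":0,"twist":0},{"fingers":0,"tx":0,"ty":0,"tz":0,"twist":0}]' 18
```

```text
time: 25.38
position: [0.4633, 0.3122, 0.0603]
tcp_rot: [[1.0, 0.011, 0.011], [-0.011, 0.008, 1.0], [0.011, -1.0, 0.008]]
wrist_force: [0.1, 0.3, -0.8]
finger_gap: 0.0537
```

```bash
python3 -m pendant '[{"fingers":0,"tx":-2.5,"ty":3,"tz":1.5,"twist":0},{"fingers":0,"tx":0,"ty":2.5,"tz":0,"twist":0}]' 18
```

```text
time: 25.62
position: [0.4617, 0.3138, 0.0563]
tcp_rot: [[1.0, 0.013, 0.012], [-0.012, 0.009, 1.0], [0.013, -1.0, 0.009]]
wrist_force: [0.6, -0.0, -1.1]
finger_gap: 0.0539
```

```bash
python3 -m pendant '[{"fingers":0,"tx":-0.5,"ty":2.5,"tz":0,"twist":0},{"fingers":0,"tx":-0.5,"ty":1,"tz":0,"twist":0}]' 18
```

```text
time: 25.88
position: [0.4614, 0.3143, 0.0538]
tcp_rot: [[1.0, 0.014, 0.012], [-0.012, 0.01, 1.0], [0.014, -1.0, 0.01]]
wrist_force: [0.5, -0.1, -1.5]
finger_gap: 0.0536
```

```bash
python3 -m pendant '[{"fingers":0,"tx":-0.5,"ty":1,"tz":0,"twist":0}]' 18
```

```text
time: 26.0
position: [0.4614, 0.3144, 0.0535]
tcp_rot: [[1.0, 0.016, 0.012], [-0.012, 0.01, 1.0], [0.015, -1.0, 0.011]]
wrist_force: [0.6, -2.7, 9.8]
finger_gap: 0.0537
```

```bash
python3 -m pendant '[{"fingers":0.8,"tx":-0.5,"ty":-0.3,"tz":0,"twist":0},{"fingers":0.8,"tx":-0.5,"ty":0,"tz":0,"twist":0},{"fingers":0.8,"tx":-0.5,"ty":0,"tz":0,"twist":0}]' 20; python3 -m pendant '[{"fingers":0.8,"tx":1,"ty":-40,"tz":0,"twist":0},{"fingers":0.8,"tx":1,"ty":-50,"tz":0,"twist":0},{"fingers":1,"tx":0,"ty":-15,"tz":0,"twist":0}]' 20; python3 look.py w12 cup_white
```

```text
time: 26.38
position: [0.4601, 0.3148, 0.0543]
tcp_rot: [[1.0, 0.017, 0.012], [-0.012, 0.011, 1.0], [0.016, -1.0, 0.011]]
wrist_force: [1.1, -0.0, -0.7]
finger_gap: 0.0703
time: 26.75
position: [0.4593, 0.313, 0.1599]
tcp_rot: [[1.0, 0.013, 0.012], [-0.012, 0.009, 1.0], [0.012, -1.0, 0.009]]
wrist_force: [1.0, -0.2, 0.2]
finger_gap: 0.0769
cup_white 0.89 pix [204. 319.] 3252 ztop 0.0692 mec [460.9 314.8] 26.9
26.75 [459.3 313.  159.9] [[1.0, 0.013, 0.012], [-0.012, 0.009, 1.0], [0.012, -1.0, 0.009]]
```

View pics/w12.png

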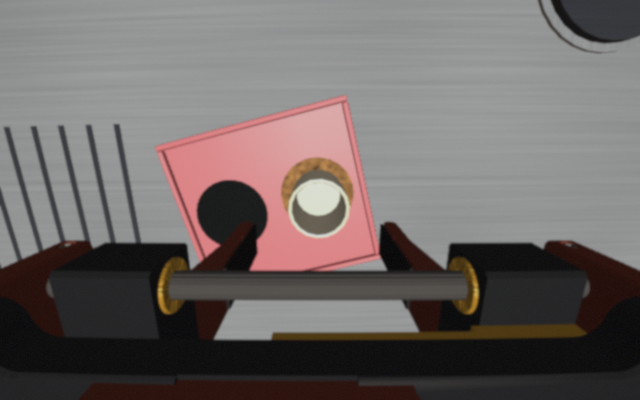

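White cup stands on its cork spot at (460.9,314.8). Now the sugar jar at (548,58.5).

```bash
python3 -m pendant '[{"fingers":1,"tx":17,"ty":0,"tz":-46,"twist":0.006},{"fingers":1,"tx":17,"ty":0,"tz":-46,"twist":0},{"fingers":1,"tx":17,"ty":0,"tz":-46,"twist":0},{"fingers":1,"tx":17,"ty":0,"tz":-46,"twist":0},{"fingers":1,"tx":16,"ty":5,"tz":-46,"twist":0},{"fingers":1,"tx":4,"ty":5,"tz":-20,"twist":0},{"fingers":1,"tx":0,"ty":0,"tz":0,"twist":0}]' 20;  python3 look.py w13 sugar_jar
```

```text
time: 27.72
position: [0.5391, 0.0536, 0.1348]
tcp_rot: [[1.0, -0.004, 0.016], [-0.016, 0.005, 1.0], [-0.004, -1.0, 0.005]]
wrist_force: [-0.8, -0.1, 0.4]
finger_gap: 0.0878
sugar_jar 0.96 pix [221. 322.] 3672 ztop 0.0737 mec [548.3  58.5] 23.5
27.725 [539.1  53.6 134.8] [[1.0, -0.004, 0.016], [-0.016, 0.005, 1.0], [-0.004, -1.0, 0.005]]
```

```bash
python3 -m pendant '[{"fingers":1,"tx":9,"ty":30,"tz":4,"twist":-0.012},{"fingers":1,"tx":0,"ty":35,"tz":0,"twist":0},{"fingers":1,"tx":0,"ty":18,"tz":0,"twist":0},{"fingers":1,"tx":0,"ty":0,"tz":0,"twist":0}]' 20
```

```text
time: 28.32
position: [0.548, 0.0643, 0.0506]
tcp_rot: [[1.0, -0.002, -0.004], [0.004, 0.006, 1.0], [-0.002, -1.0, 0.006]]
wrist_force: [0.5, 0.2, 0.7]
finger_gap: 0.0879
```

```bash
python3 -m pendant '[{"fingers":1,"tx":0,"ty":8,"tz":-5.5,"twist":0.002},{"fingers":1,"tx":0,"ty":0,"tz":0,"twist":0},{"fingers":0,"tx":-0.5,"ty":0,"tz":0,"twist":0},{"fingers":0,"tx":-0.5,"ty":0,"tz":0,"twist":0},{"fingers":0,"tx":-0.5,"ty":0,"tz":0,"twist":0},{"fingers":0,"tx":-0.5,"ty":0,"tz":0,"twist":0}]' 22
```

```text
time: 29.08
position: [0.5479, 0.0588, 0.0453]
tcp_rot: [[1.0, 0.003, -0.002], [0.002, 0.006, 1.0], [0.003, -1.0, 0.006]]
wrist_force: [-0.2, -0.4, -3.0]
finger_gap: 0.0513
```

```bash
python3 -m pendant '[{"fingers":0,"tx":0,"ty":-40,"tz":0,"twist":0},{"fingers":0,"tx":-10,"ty":-35,"tz":20,"twist":0},{"fingers":0,"tx":-18,"ty":0,"tz":45,"twist":0},{"fingers":0,"tx":-18,"ty":0,"tz":45,"twist":0},{"fingers":0,"tx":-14,"ty":0,"tz":40,"twist":0},{"fingers":0,"tx":-3,"ty":0,"tz":8,"twist":0},{"fingers":0,"tx":0,"ty":0,"tz":0,"twist":0}]' 22;  python3 look.py w14 sugar_jar; python3 lid.py sugar_jar; python3 side.py side s7 sugar_jar
```

```text
time: 29.95
position: [0.4815, 0.2196, 0.1223]
tcp_rot: [[1.0, 0.0, -0.0], [0.0, 0.006, 1.0], [0.0, -1.0, 0.006]]
wrist_force: [-0.4, 0.4, -2.6]
finger_gap: 0.052
sugar_jar 0.65 pix [244. 317.] 7761 ztop 0.1505 mec [478.9 217.9] 27.0
29.95 [481.5 219.6 122.3] [[1.0, 0.0, -0.0], [0.0, 0.006, 1.0], [0.0, -1.0, 0.006]]
zt 150.12196261789492 4567 [458.8 197. ] [505.9 241.4]
mec ((482.3702392578125, 219.23793029785156), 23.766984939575195)
front/back x at mid [459.1 504.6] y0 219.2
[481.9 218.8 122.3]
side sugar_jar 0.82 [166. 219.] 306 z 0.1495 0.0077 mec [458.3 197.3] 31.6
  slice 0.081 68 [480.6 217.5] 23.3
  slice 0.096 49 [473.5 212.3] 16.1
  slice 0.111 57 [478.3 217.4] 21.4
  slice 0.126 61 [477.  217.1] 18.1
```

View pics/w14.png

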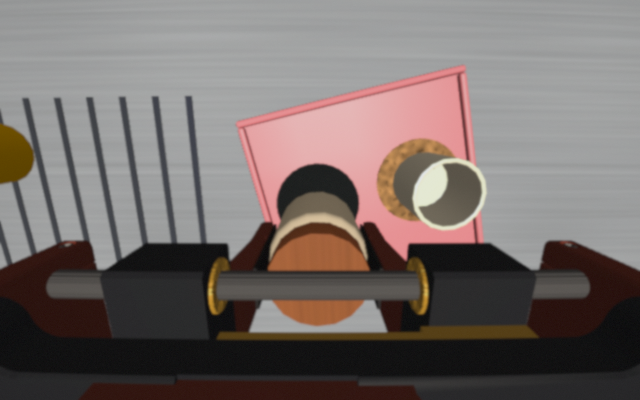

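The sugar jar's lid is at (318,272) over the black spot; centre (482.4,219.2), target (483.1,220.6).

```bash
python3 -m pendant '[{"fingers":0,"tx":0.5,"ty":32,"tz":1.5,"twist":0},{"fingers":0,"tx":0,"ty":30,"tz":0,"twist":0},{"fingers":0,"tx":0,"ty":0,"tz":0,"twist":0}]' 22
```

```text
time: 30.62
position: [0.4847, 0.2191, 0.0599]
tcp_rot: [[1.0, 0.003, 0.006], [-0.006, 0.007, 1.0], [0.003, -1.0, 0.007]]
wrist_force: [-0.6, 0.2, -2.7]
finger_gap: 0.0516
```

```bash
python3 -m pendant '[{"fingers":0,"tx":-2.5,"ty":3,"tz":1.5,"twist":0},{"fingers":0,"tx":-0.5,"ty":3,"tz":0,"twist":0}]' 22
```

```text
time: 30.88
position: [0.4828, 0.2206, 0.0553]
tcp_rot: [[1.0, 0.005, 0.007], [-0.007, 0.008, 1.0], [0.005, -1.0, 0.008]]
wrist_force: [-0.1, -1.2, -2.5]
finger_gap: 0.0517
```

```bash
python3 -m pendant '[{"fingers":0,"tx":-0.5,"ty":2,"tz":0,"twist":0},{"fingers":0,"tx":-0.5,"ty":1,"tz":0,"twist":0}]' 22
```

```text
time: 31.12
position: [0.4826, 0.221, 0.0534]
tcp_rot: [[1.0, 0.007, 0.006], [-0.007, 0.009, 1.0], [0.007, -1.0, 0.009]]
wrist_force: [0.9, -2.4, 0.9]
finger_gap: 0.0517
```

```bash
python3 -m pendant '[{"fingers":0,"tx":-0.5,"ty":0.8,"tz":0,"twist":0}]' 22;  python3 -m pendant '[{"fingers":0.8,"tx":-0.5,"ty":-0.3,"tz":0,"twist":0},{"fingers":0.8,"tx":-0.5,"ty":0,"tz":0,"twist":0},{"fingers":0.8,"tx":-0.5,"ty":0,"tz":0,"twist":0}]' 20; python3 -m pendant '[{"fingers":0.8,"tx":1,"ty":-40,"tz":0,"twist":0},{"fingers":0.8,"tx":1,"ty":-50,"tz":0,"twist":0},{"fingers":1,"tx":0,"ty":-30,"tz":0,"twist":0}]' 20; python3 look.py w15 sugar_jar cup_white
```

```text
time: 31.25
position: [0.4826, 0.221, 0.0533]
tcp_rot: [[1.0, 0.008, 0.006], [-0.006, 0.009, 1.0], [0.008, -1.0, 0.009]]
wrist_force: [-0.2, -2.8, 8.9]
finger_gap: 0.0516
time: 31.62
position: [0.4816, 0.2214, 0.0543]
tcp_rot: [[1.0, 0.01, 0.006], [-0.006, 0.01, 1.0], [0.01, -1.0, 0.01]]
wrist_force: [0.1, -0.4, 0.4]
finger_gap: 0.0704
time: 32.0
position: [0.4806, 0.2197, 0.1745]
tcp_rot: [[1.0, 0.003, 0.006], [-0.006, 0.007, 1.0], [0.003, -1.0, 0.007]]
wrist_force: [-0.4, 1.0, -0.8]
finger_gap: 0.0768
sugar_jar 0.71 pix [202. 320.] 2767 ztop 0.0817 mec [482.7 221.5] 23.3
cup_white 0.93 pix [179. 416.] 3337 ztop 0.0691 mec [461.  314.5] 27.0
32.0 [480.6 219.7 174.5] [[1.0, 0.003, 0.006], [-0.006, 0.007, 1.0], [0.003, -1.0, 0.007]]
```

View pics/w15.png

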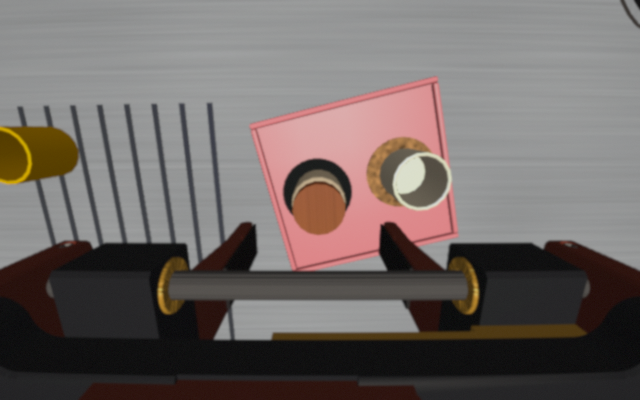

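Sugar (482.7,221.5) and white cup (461,314.5) are both on their spots. I move the arm clear and do a final check from the top and side cameras.

```bash
python3 -m pendant '[{"fingers":1,"tx":0,"ty":-30,"tz":30,"twist":0},{"fingers":1,"tx":-20,"ty":-10,"tz":50,"twist":0},{"fingers":1,"tx":-25,"ty":-10,"tz":50,"twist":0},{"fingers":1,"tx":-25,"ty":0,"tz":50,"twist":0},{"fingers":1,"tx":-25,"ty":0,"tz":50,"twist":0},{"fingers":1,"tx":-25,"ty":0,"tz":50,"twist":0},{"fingers":1,"tx":-20,"ty":0,"tz":40,"twist":0},{"fingers":1,"tx":0,"ty":0,"tz":0,"twist":0}]' 20; python3 side.py top t9 tea_tin cup_blue honey_jar cup_white sugar_jar cup_yellow bowl pepper_mill | grep -v slice;  python3 side.py side s9 tea_tin cup_blue honey_jar cup_white sugar_jar cup_yellow bowl pepper_mill | grep -v slice
```

```text
time: 33.15
position: [0.335, 0.5467, 0.2124]
tcp_rot: [[1.0, -0.008, 0.009], [-0.009, -0.004, 1.0], [-0.008, -1.0, -0.004]]
wrist_force: [1.2, 0.3, 0.5]
finger_gap: 0.0879
top tea_tin 0.93 [265. 489.] 895 z 0.0896 0.0145 mec [ 436.  -339.2] 27.7
top cup_blue 0.77 [244. 446.] 711 z 0.0693 0.0078 mec [ 475.5 -249.1] 26.8
top honey_jar 0.73 [220. 482.] 720 z 0.0823 0.0156 mec [ 533.3 -327.5] 23.7
top cup_white 0.89 [257. 176.] 701 z 0.069 0.0119 mec [460.3 313.7] 26.8
top sugar_jar 0.58 [246. 219.] 634 z 0.0822 0.0198 mec [482.2 220.8] 24.0
top cup_yellow 0.8 [268. 357.] 582 z 0.0612 0.0032 mec [434.9 -69.6] 27.1
top bowl 0.77 [109. 265.] 2086 z 0.043 -0.0002 mec [771.  116.6] 55.8
top pepper_mill 0.86 [112. 376.] 525 z 0.0903 0.0046 mec [ 766.2 -123.9] 5.8
side tea_tin 0.92 [353. 372.] 1377 z 0.0887 0.0079 mec [ 434.5 -340.9] 28.0
side cup_blue 0.84 [307. 353.] 983 z 0.0685 0.0071 mec [ 474.7 -249.6] 27.4
side honey_jar 0.92 [318. 406.] 1030 z 0.0808 0.0106 mec [ 532.  -327.9] 23.8
side cup_white 0.95 [167. 202.] 504 z 0.0682 0.0098 mec [460.2 314.1] 27.6
side sugar_jar 0.89 [183. 226.] 592 z 0.0813 0.0083 mec [481.  221.5] 23.6
side cup_yellow 0.79 [265. 274.] 784 z 0.0599 0.0048 mec [433.4 -70.2] 27.5
side bowl 0.56 [156. 338.] 886 z 0.0423 0.0013 mec [771.1 116.3] 56.5
side pepper_mill 0.66 [203. 405.] 595 z 0.0857 -0.0014 mec [ 763.8 -125.3] 18.2
```

View pics/t9.png

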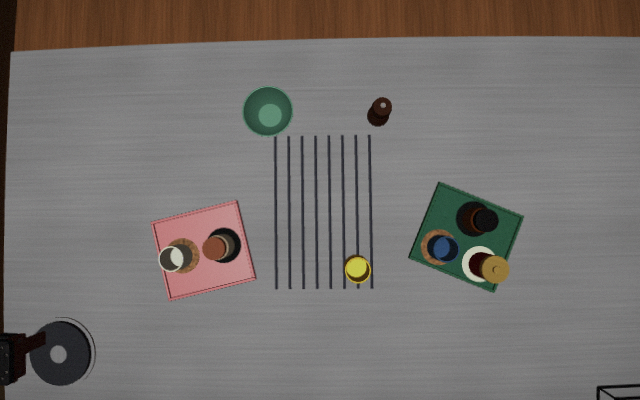

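View pics/s9.png

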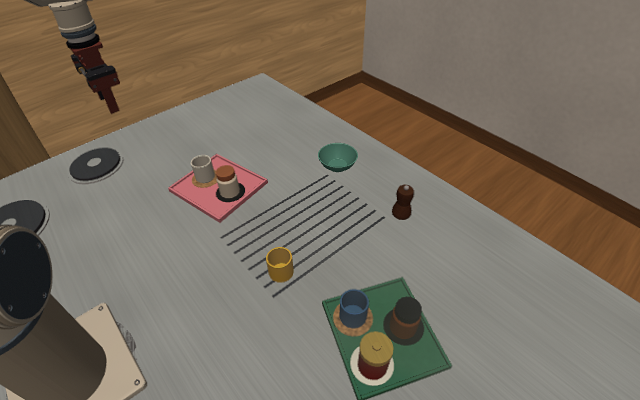

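The top view shows blue (442,247), tin (489,265) and honey (481,219) on the green tray, white (176,258) and sugar (219,246) on the pink. Yellow (357,269), the bowl and the mill are unmoved, and the arm is clear.

```bash
python3 -c "
from plant import env
print(env.hand_in())"
```

```text
the job is handed in; nothing more can be done
None
```

Both welcome trays are made up and I handed the job in at about 34 s on the robot's clock, against the 128 s limit. I placed the blue cup, tea tin and honey jar on the green tray, then the white cup and sugar jar on the pink tray. Each was lowered until the wrist felt contact (at most about 12 N), then let go.

**Final check:** In the last top-camera measurements each item stands upright within about 2 mm of its spot's centre. The side camera agrees to within its 2 mm calibration. The yellow cup, bowl and pepper mill are where they were to within measurement noise: the yellow cup reads 1 mm different, and the mill about 2 mm in the side view. The arm was clear of everything.

**Checks that disagreed or went off plan:**
- **Tea tin grip:** the jaw gap read 55 mm on the 54 mm tin. I re-gripped lower in case the pads were on the lid; the gap stayed the same and the tin held.
- **Hidden lid:** the wrist camera's first centre for the held tin was off because the lid was partly hidden. I used the knob and the lid's front edge instead.
- **Tool tilt:** the tool's tilt drifted to as much as about 3° during the run. The items still read upright after release.

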